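# Spot two marks under a fixed pointer on a cross-slide stage

## Task

Step the sliding stage by its black knob until the dot in the round mark lies right under the pointer, then push the pointer's steel cap down until the pin bears on the plate, hold it there gently at about 13 N for about half a second, and let it spring back up. Then do the same on the dot of the square mark and leave the stage standing there with the pointer up. Do not press the pin on the plate anywhere else, and do not disturb the things beside the stage.

Things in the scene. Friction and masses are not known exactly. Their poses are not given: they have to be found in the camera images.
- stand: Fixed stand of the marking stage: a dark steel foot plate 170 (x) x 270 (y) x 12 mm on the bench, a 34 mm aluminium column at its +y end (y = +128 mm) and a 26 mm wide arm, top at 116 mm, that reaches from the column to the pointer. Origin on the bench exactly below the pointer's axis; x and y are the directions of the two slides, z up. It never moves in a run, but stands elsewhere and turned each time.
- saddle (a joint): Lower slide, m: position of saddle and carrier along the stand's +x; -0.030 to +0.030, 0 = centred. Plain friction of about 1.5 N, stays where it is left.
- carrier (a joint): Upper slide, m: position of the carrier along the stand's +y; -0.035 to +0.035, 0 = centred. Plain friction of about 1.5 N, stays where it is left. The carrier's aluminium table is 110 (x) x 120 (y) mm, its top 42 mm above the bench.
- carrier_knob (a point): Centre of the round black knob post on the carrier, fixed to it, 115 mm toward the stand's -y from the table's centre: 22 mm thick with a 26 mm head (the top 11 mm), 47 mm tall, top 88 mm above the bench; this point is 72 mm above the bench, 16 mm under the knob's top. Below it a bracket reaches up to 41 mm above the bench. It moves both slides when pushed sideways.
- work_plate: The light wooden plate 88 (x) x 100 (y) x 5 mm that rides on the carrier, origin at the centre of its underside, its top 47 mm above the bench. It carries three black outlined marks with a centre dot each. It rests on a thin pad and gives about 0.1 mm per N when pressed.
- round_mark (a point): Centre dot of the round mark (ring 15 mm across) on the plate's top; at (+18, -22) mm from the plate's centre in the stand's axes. It moves with the carrier.
- square_mark (a point): Centre dot of the square mark (14 mm outline) on the plate's top; at (-18, +4) mm from the plate's centre. It moves with the carrier.
- triangle_mark (a point): Centre dot of the triangular mark on the plate's top, at (+14, +24) mm from the plate's centre; not to be pressed.
- plunger: The sprung vertical pointer: a 12 mm steel stem in the arm's bush with a flat steel cap 32 mm across and 12 mm thick on top. Origin on its axis at the cap's underside, 140 mm above the bench when up; it can go down 18 mm at most. The spring asks about 1.2 N at the start and about 3 N at 12 mm down, the rest of the push reaches the plate. The pointed pin under it ends between 6 and 12 mm above the plate when up; how far is not reported and must be felt.
- plunger_top (a point): Centre of the cap's flat top, 152 mm above the bench when up; the pin's axis passes through it, so its x and y are those of the pin's point.
- thread_brown: Bystander: spool of brown thread standing near the stage, 40 x 40 x 72 mm, origin under its centre.
- wax: Bystander: round cake of wax, 48 mm across, 18 mm high, near the stage, origin under its centre.
- setter: Bystander: steel snap setter standing upright near the stage, 18 mm across, 94 mm tall, origin under its centre.

How it is judged:
On the way, in this order (a step that is already met when the one before it is completed fails the run):
1. the pin bears on the dot of the round mark (within 3 mm) with 6 to 20 N (horizontal distance between plunger_top and round_mark below 0.003 m and contact force between plunger and work_plate above 6 N), for 0.2 s.
2. the pin bears on the dot of the square mark (within 3 mm) with 6 to 20 N (horizontal distance between plunger_top and square_mark below 0.003 m and contact force between plunger and work_plate above 6 N), for 0.2 s.
At the end, for the whole second after the job is handed in: The square mark's dot stands within 3 mm of the pointer's axis, the pointer is back up (within 2.5 mm of its top position) clear of the plate, and the stage is at rest (horizontal distance between plunger_top and square_mark below 0.003 m and z of plunger in the frame of stand above 0.1375 m and linear speed of work_plate below 0.01 m/s and contact force between plunger and work_plate below 0.5 N); the robot touches nothing.
It fails at once if the pin presses on the plate with more than 20 N (contact force between plunger and work_plate above 20 N).
It fails at once if the pin presses on the plate away from both dots (more than 4.5 mm) (contact force between plunger and work_plate above 1.5 N and horizontal distance between plunger_top and round_mark above 0.0045 m and horizontal distance between plunger_top and square_mark above 0.0045 m).
It fails at once if the thread spool is moved by more than 15 mm (distance of thread_brown from where it was at the start of the episode above 0.015 m).
It fails at once if the wax cake is moved by more than 15 mm (distance of wax from where it was at the start of the episode above 0.015 m).
It fails at once if the snap setter is moved by more than 15 mm (distance of setter from where it was at the start of the episode above 0.015 m).
It also fails if it takes over 67 s, if anything falls off the work surface, if the arm or the gripper's body presses on something with over 40 N, if the wrist force passes 120 N, or if a joint passes its speed limit or range.

## Robot

A 7-joint arm with a two-finger parallel gripper is mounted at the origin on a cart in front of the work surface, level with it; the furniture and walls round the work are solid. World frame = base frame: x ahead of the robot, y to its left, z up, the work surface at z = 0. Lengths are in m, angles in rad, forces in N, time in s.
With the tool pointing down it reaches from about 0.425 to 0.925 m from the base axis. Payload 6.8 kg.
Tool frame: the origin (TCP) lies midway between the tips of the shut fingers; the grasp point (between the pads) lies 19 mm behind it (bot.pinch_z is the distance from the TCP to the grasp point, in m); x points along the fingers, y is the direction in which the jaws open and shut, and the axes are right-handed (so a half turn about x gives the same grasp; the last joint's range is limited). The gripper opens to 85 mm and grips with 20 to 120 N. Pads are 22 mm wide; open, the fingers measure 114 mm over their backs; the gripper's body (76 mm by 85 mm) begins 54 mm behind the grasp point. The pads swing forward as they close: fully open they stand 13 mm farther back than shut.
Start: joints at [1.124, 0.477, 0.022, 1.555, -0.011, 1.109, -0.083], TCP at [0.224, -0.637, 0.231] pointing down, gripper open.
Joint ranges: [-2.96, 2.96], [-0.34, 2.1], [-1.41, 1.46], [0.24, 2.44], [-1.37, 4.51], [0.17, 1.92], [-2.96, 2.96]. Speed limits (rad/s): [2.39, 2.39, 3.14, 3.14, 3.14, 3.14, 3.14].

## Interface

Orientations are given as a unit quaternion [w, x, y, z].
In Python, from station import bot gives the robot as it stands. The module is installed in compiled form; this text tells all that it offers.
- The arm moves only by the tool step_arm, never from a script. Its argument "plan" is a list of rows, each a list of 6 numbers: the shift along the tool's x, y, z in units of 40 mm (1.0 is 40 mm), then the turn, a rotation vector about the tool's x, y, z in units of 360 degrees (1.0 is 360 degrees). In form: [[dx, dy, dz, ax, ay, az], ...]. A call has 1 to 8 rows; each row shifts and turns the commanded pose from where the row before left it, along the tool's axes as they then stand; what a row does not reach is not made up. A row lasts 1/8 s, in which the tool goes at most 62.5 mm and 10.7 degrees, less where a joint would pass 70% of its speed; a pose out of reach is approached as far as the arm can. A call with a number of a shift or a turn outside -1 to 1 is refused whole. A call with a gripper value outside its range is refused whole. "fingers" is the closure, from -1 (fully open) to 1 (shut), set as the call begins (left out, the last holds). The fingers move at their own pace and stop on an object; "force" is the grip in N (left out, the last holds). Time passes only in rows, so rows that do not move let the fingers close. It gives the time, the measured TCP pose, the force and the opening at its end, in the units of the state.
- bot.get_obs(): the state, without advancing time (a new reading comes with each control period).
- bot.read_camera(name): name is "scene" or "top" or "wrist"; returns (picture, depth): 400x640x3 uint8, red, green, blue; 400x640 float32, m along the optical axis (not along the pixel's ray), 0 where there is no reading.
- bot.camera_model(name): a dict with "mtx" (3x3 intrinsics, pixels), "origin" and "rotation" of the camera in the world; the wrist camera has in their place "T_tool_cam" (4x4, takes a point from camera to tool coordinates, whose origin is the TCP and whose axes are the tool frame's). Camera axes: x right, y up, looking along -z (the intrinsics and any distortion apply to the point x, -y, -z); pixel columns grow to the right and rows downward; lengths in m; the calibration is good to about 2 mm. A picture is of the moment at which its call begins: read the wrist's pose just before it. camera_model takes no time and is no camera call.
- bot.hand_in(): hands the job in, once; it reports no verdict.
The state is a dict: "t": time; "q": joint angles; "joint_vel": joint speeds; "joint_torque": joint torques, N m; "eef_pos": TCP position; "tool_rot": TCP orientation; "contact_force": force on the tool from outside, world axes, zero at the start; "torque": the same for the moment, N m; "gripper_width": opening from 0.0 (shut) to 1.0 (fully open).
Only numpy, scipy, OpenCV 4.12 (cv2) and the standard library are available. Lean on these libraries where they do the work, as an engineer would, in place of code of your own. Each camera call takes 0.05 s, during which the arm holds its last target.

## Working session

There is one attempt and no reset: what is moved stays moved. The work goes in short steps, Python scripts to look and compute and a tool call to move; the robot and the scene stay as the last step left them, time stands still between calls to the robot, and variables do not carry over. Pictures are saved under pics/ and viewed, and the job is handed in when it is done.

Besides the shell and the picture viewer there is one more tool, called as name(argument=value, ...), one argument or row to a line, values as JSON. step_arm: Moves the arm, as the interface text tells. Shifts and turns lie within -1 to 1; 1 stands for 40 mm of shift or 360 degrees of turn. Its arguments: {"type":"object","properties":{"plan":{"type":"array"},"fingers":{"type":"number"},"force":{"type":"number"}},"required":["plan"]}

```bash
mkdir -p pics; python3 - <<'E'
from station import bot
import cv2,numpy as np
o=bot.get_obs()
for k,v in o.items(): print(k,np.round(v,4))
for n in("scene","top","wrist"):
    p,d=bot.read_camera(n); cv2.imwrite(f"pics/{n}0.png",p[:,:,::-1]); np.save(f"{n}0.npy",d)
    m=bot.camera_model(n); print(n,{k:np.round(v,4).tolist() if not isinstance(v,str) else v for k,v in m.items()})
E
```

```text
t 0.0
q [ 1.1239  0.4778  0.0223  1.5565 -0.0115  1.1093 -0.0831]
joint_vel [-0.0014 -0.0007 -0.0005  0.0013 -0.0002 -0.0003 -0.0001]
joint_torque [ 3.00000e-04 -5.96449e+01  1.60790e+00 -2.81188e+01  1.24000e-02
  9.40000e-03 -0.00000e+00]
eef_pos [ 0.2241 -0.6361  0.2303]
tool_rot [-0.1186 -0.6968 -0.1199  0.6971]
contact_force [-0.2816  0.3674 -0.2379]
torque [ 0.0049 -0.0006 -0.0467]
gripper_width 0.9996
scene {'mtx': [[482.882, 0.0, 328.6859], [0.0, 482.882, 198.0825], [0.0, 0.0, 1.0]], 'origin': [0.3819, -0.8454, 0.8632], 'rotation': [0.9098, 0.4097, -0.0335, -0.0564]}
top {'mtx': [[441.8328, 0.0, 319.392], [0.0, 441.8328, 192.1127], [0.0, 0.0, 1.0]], 'origin': [0.2745, -0.0092, 1.2928], 'rotation': [0.7085, 0.0712, -0.0637, -0.6992]}
wrist {'mtx': [[309.5081, 0.0, 323.8437], [0.0, 309.5081, 200.8959], [0.0, 0.0, 1.0]], 'T_tool_cam': [[0.0005, 0.2907, -0.9568, -0.141], [1.0, -0.001, 0.0002, 0.0007], [-0.0009, -0.9568, -0.2907, -0.0748], [0.0, 0.0, 0.0, 1.0]]}
```

View pics/scene0.png

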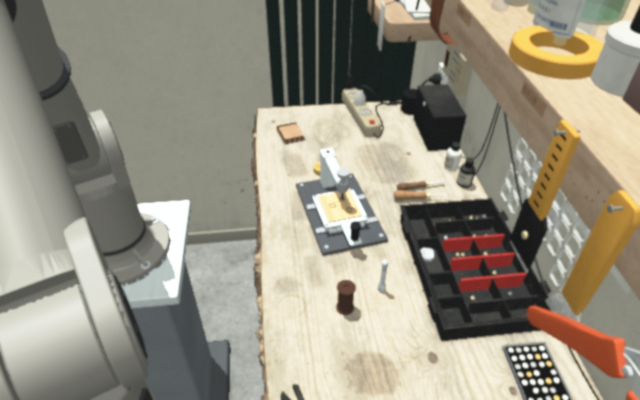

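View pics/top0.png

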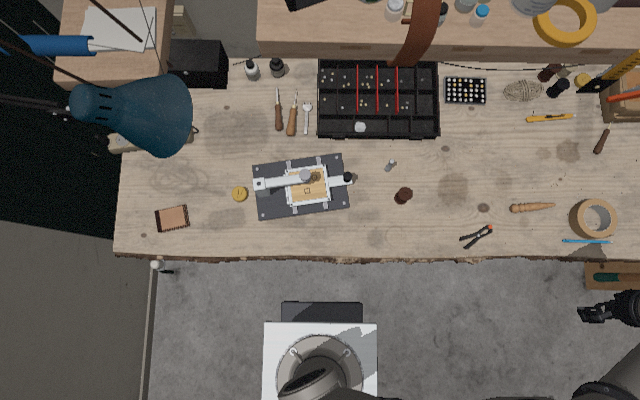

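View pics/wrist0.png

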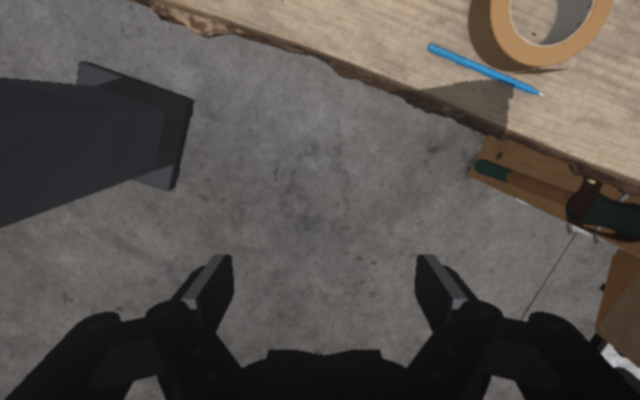

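```bash
cat > h.py <<'E'
import numpy as np, cv2
from scipy.spatial.transform import Rotation as R
from station import bot
def q2R(q): return R.from_quat([q[1],q[2],q[3],q[0]]).as_matrix()
def campose(n,o=None):
    m=bot.camera_model(n)
    if n=="wrist":
        T=np.array(m["T_tool_cam"]); Rt=q2R(o["tool_rot"])
        return np.array(m["mtx"]),Rt@T[:3,3]+np.array(o["eef_pos"]),Rt@T[:3,:3]
    r=m["rotation"]; r=np.array(r)
    return np.array(m["mtx"]),np.array(m["origin"]),(q2R(r) if r.size==4 else r)
def ray(cp,u,v):
    K,o,Rm=cp
    d=np.array([(u-K[0,2])/K[0,0],-(v-K[1,2])/K[1,1],-1.]); return o,Rm@d
def atz(cp,u,v,z):
    o,d=ray(cp,u,v); return o+d*(z-o[2])/d[2]
def proj(cp,p):
    K,o,Rm=cp; c=(np.atleast_2d(p)-o)@Rm
    return np.stack([K[0,0]*c[:,0]/-c[:,2]+K[0,2],K[1,1]*-c[:,1]/-c[:,2]+K[1,2]],1)
E
python3 - <<'E'
from h import *
print({k:(type(v)) for k,v in bot.camera_model("top").items()})
cp=campose("top")
for u,v,z in [(252,162,.012),(342,153,.012),(350,208,.012),(260,219,.012),(305,176,.152),(347,177,.088),(259,184,.116),(404,196,.072),(390,165,.094),(240,194,.018)]:
    print(u,v,np.round(atz(cp,u,v,z),4))
for n,(a,b,c,d) in {"top":(140,230,230,420),"scene":(130,330,240,440)}.items():
    p=cv2.imread(f"pics/{n}0.png")[a:b,c:d]; p=cv2.resize(p,None,fx=4,fy=4,interpolation=cv2.INTER_CUBIC); print(p.shape);cv2.imwrite(f"pics/{n}0z.png",p[:600,:800])
E
```

```text
{'mtx': <class 'numpy.ndarray'>, 'origin': <class 'numpy.ndarray'>, 'rotation': <class 'numpy.ndarray'>}
252 162 [0.6115 0.2093 0.012 ]
342 153 [ 0.6426 -0.0601  0.012 ]
350 208 [ 0.4758 -0.0843  0.012 ]
260 219 [0.44   0.1785 0.012 ]
305 176 [0.5381 0.0432 0.152 ]
347 177 [ 0.5514 -0.0713  0.088 ]
259 184 [0.5225 0.1698 0.116 ]
404 196 [ 0.5024 -0.2321  0.072 ]
390 165 [ 0.5858 -0.191   0.094 ]
240 194 [0.5124 0.2395 0.018 ]
(360, 760, 3)
(800, 800, 3)
```

View pics/top0z.png

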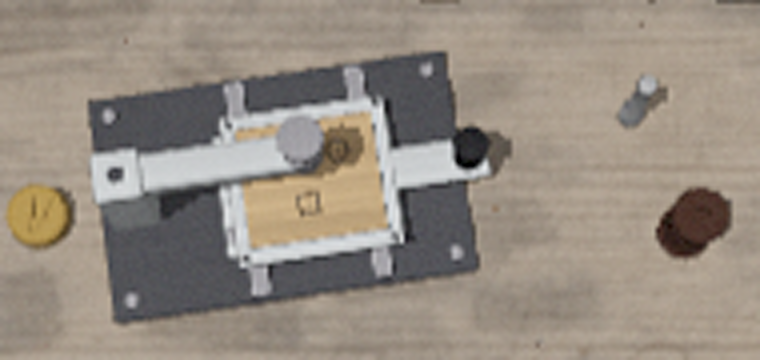

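View pics/scene0z.png

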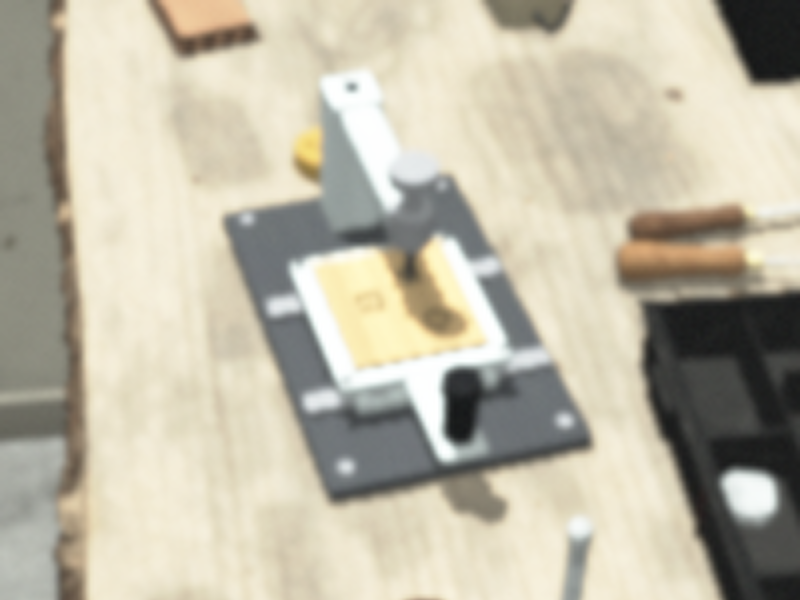

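```bash
cat >> h.py <<'E'
def delta(ptarget,Rtarget=None,o=None):
    o=o or bot.get_obs(); Rt=q2R(o["tool_rot"]); p=np.array(o["eef_pos"])
    s=Rt.T@(np.array(ptarget)-p)/0.04
    r=np.zeros(3) if Rtarget is None else R.from_matrix(Rt.T@Rtarget).as_rotvec()/(2*np.pi)
    return np.round(s,3),np.round(r,4)
def toolR(yaw): # tool x down, tool z along stand y
    c,s=np.cos(yaw),np.sin(yaw)
    x=[0,0,-1];z=[-s,c,0];y=[-c,-s,0]
    return np.array([x,y,z]).T
E
python3 - <<'E'
from h import *
o=bot.get_obs(); print(np.round(q2R(o["tool_rot"]),3))
yaw=np.radians(6.6)
print(delta([0.565,-0.13,0.20],toolR(yaw)))
E
```

```text
[[-0.001  0.332 -0.943]
 [ 0.001 -0.943 -0.332]
 [-1.    -0.001  0.   ]]
(array([  0.775,  -9.102, -12.242]), array([2.856e-01, 2.000e-04, 1.000e-04]))
```

```bash
cat >> h.py <<'E'
def toolRx(yaw): # tool x down, tool z along -stand x
    c,s=np.cos(yaw),np.sin(yaw)
    x=[0,0,-1];z=[-c,-s,0];y=[s,-c,0]   # y = z x x
    return np.array([x,y,z]).T
E
python3 - <<'E'
from h import *
yaw=np.radians(6.6)
A=toolRx(yaw);print(np.linalg.det(A))
c,s=np.cos(yaw),np.sin(yaw)
P=np.array([.538,.043,0])
S=np.array([[c,-s,0],[s,c,0],[0,0,1]])
t=P+S@[0,-.07,.24]
print(t,delta(t,A))
E
```

```text
1.0
[ 0.5460456  -0.02653609  0.24      ] (array([ -0.221, -11.701, -12.654]), array([0.0356, 0.    , 0.0002]))
```

step_arm(
  plan=[
    [-0.2,-0.85,-0.95,0,0,0],
    [0,-0.85,-0.95,0,0,0],
    [0,-0.85,-0.95,0,0,0],
    [0,-0.85,-0.95,0,0,0],
    [0,-0.85,-0.95,0,0,0],
    [0,-0.85,-0.95,0,0,0],
    [0,-0.85,-0.95,0,0,0],
    [0,-0.85,-0.95,0,0,0],
  ],
)

```text
t: 1.15
eef_pos: [0.4211, -0.2775, 0.2393]
tool_rot: [-0.119, -0.697, -0.119, 0.697]
contact_force: [0.0, -0.1, 0.1]
gripper_width: 0.999
```

step_arm(
  plan=[
    [0,-0.85,-0.95,0,0,0],
    [0,-0.85,-0.95,0,0,0],
    [0,-0.85,-0.95,0,0,0],
    [0,-0.85,-0.95,0,0,0],
    [0,-0.85,-0.95,0.018,0,0],
    [0,-0.5,-0.2,0.018,0,0],
  ],
)

```text
t: 1.9
eef_pos: [0.5478, -0.0308, 0.2391]
tool_rot: [0.039, 0.706, 0.04, -0.706]
contact_force: [-0.4, -1.0, 0.6]
gripper_width: 0.999
```

```bash
cat >> h.py <<'E'
def shot(tag):
    o=bot.get_obs(); cp=campose("wrist",o); p,d=bot.read_camera("wrist")
    cv2.imwrite(f"pics/{tag}.png",p[:,:,::-1]); np.save(f"{tag}.npy",d)
    import pickle; pickle.dump((o,cp),open(f"{tag}.pkl","wb")); return o,cp,p,d
E
python3 - <<'E'
from h import *
o,cp,p,d=shot("w1")
o2=bot.get_obs(); print(o["eef_pos"],o2["eef_pos"],o["joint_vel"].round(3),o["q"].round(2)) 
E
```

```text
[ 0.54781796 -0.03077487  0.23911032] [ 0.54751109 -0.0284327   0.23912785] [-0.339  0.002  0.095  0.002 -0.006  0.013 -1.174] [ 0.19  0.28 -0.3   1.83  0.09  1.04 -1.6 ]
```

View pics/w1.png

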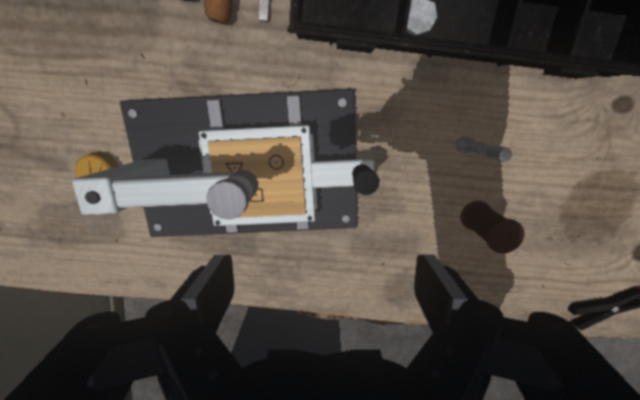

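```bash
python3 - <<'E'
from h import *
shot("w2a");o,cp,p,d=shot("w2")
print(o["t"],o["eef_pos"],o["joint_vel"].round(3))
c=p[:,:,::-1][70:250,60:400]
cv2.imwrite("pics/w2z.png",cv2.resize(c,None,fx=2.3,fy=2.3,interpolation=cv2.INTER_CUBIC))
E
```

```text
2.0 [ 0.54696089 -0.03085381  0.23905091] [ 0.047 -0.008  0.042  0.013  0.019  0.006  0.124]
```

View pics/w2z.png

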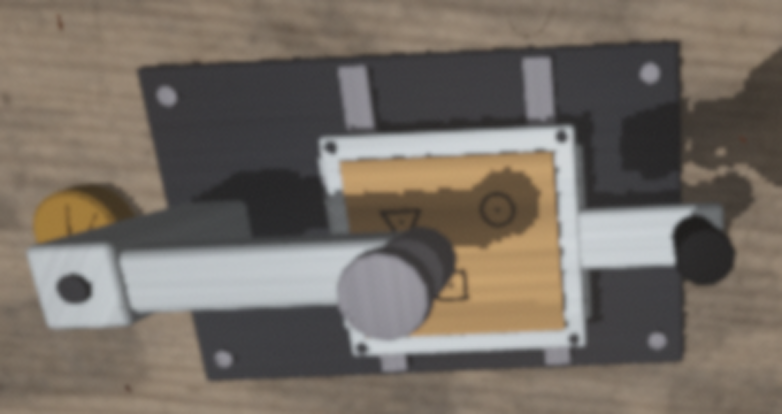

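```bash
python3 - <<'E'
from h import *
import pickle
o,cp=pickle.load(open("w2.pkl","rb"))
f=lambda u,v:(u/2.3+60,v/2.3+70)
pts={"round":(497,210,.047),"sq":(450,285,.047),"tri":(400,222,.047),"cap":(384,296,.152),"knob":(704,251,.088),"c1":(140,68,.012),"c2":(679,42,.012),"c3":(681,360,.012),"c4":(209,380,.012),"b1":(166,96,.012),"b2":(650,73,.012),"b3":(657,341,.012),"b4":(224,358,.012),"col":(74,289,.116)}
W={}
for k,(u,v,z) in pts.items():
    W[k]=atz(cp,*f(u,v),z); print(k,W[k].round(4))
e=(W["c1"]-W["c2"]+W["c4"]-W["c3"])[:2]; print("yaw foot",np.degrees(np.arctan2(-e[0],e[1])))
e=(W["col"]-W["cap"])[:2]; print("yaw arm",np.degrees(np.arctan2(-e[0],e[1])),np.linalg.norm(e))
yaw=np.arctan2(-e[0],e[1])
for yaw in (yaw,np.radians(6.6)):
    c,s=np.cos(yaw),np.sin(yaw);S=np.array([[c,-s,0],[s,c,0],[0,0,1]])
    for k in W: print(k,(S.T@(W[k]-W["cap"]))[:2].round(4)*1000)
E
```

```text
round [0.5592 0.0225 0.047 ]
sq [0.5199 0.0425 0.047 ]
tri [0.5481 0.0677 0.047 ]
cap [0.5455 0.0436 0.152 ]
knob [ 0.5598 -0.0707  0.088 ]
c1 [0.6022 0.2068 0.012 ]
c2 [ 0.6452 -0.0547  0.012 ]
c3 [ 0.4812 -0.0801  0.012 ]
c4 [0.4381 0.1804 0.012 ]
b1 [0.5903 0.1949 0.012 ]
b2 [ 0.6293 -0.0426  0.012 ]
b3 [ 0.4907 -0.0654  0.012 ]
b4 [0.4525 0.1716 0.012 ]
col [0.5222 0.1732 0.116 ]
yaw foot 9.364098743564416
yaw arm 10.191021503193214 0.13161529378704234
round [  9.8 -23.2]
sq [-25.4   3.4]
tri [ 6.8 23.2]
cap [0. 0.]
knob [  -6.1 -115. ]
c1 [ 84.6 150.6]
c2 [  80.7 -114.4]
c3 [ -85.2 -110.4]
c4 [-81.5 153.7]
b1 [ 70.8 141. ]
b2 [ 67.2 -99.7]
b3 [-73.2 -97.6]
b4 [-69.  142.4]
col [  0.  131.6]
round [ 11.2 -22.6]
sq [-25.5   1.8]
tri [ 5.3 23.6]
cap [0. 0.]
knob [   1.1 -115.2]
c1 [ 75.  155.6]
c2 [  87.7 -109.1]
c3 [ -78.1 -115.5]
c4 [-91.  148.3]
b1 [ 61.8 145.2]
b2 [ 73.3 -95.3]
b3 [ -67. -102.]
b4 [-77.8 137.8]
col [ -8.2 131.4]
```

```bash
cat >> h.py <<'E'
def cloud(cp,d,u0,u1,v0,v1):
    K,o,Rm=cp; v,u=np.mgrid[v0:v1,u0:u1]; z=d[v0:v1,u0:u1]
    c=np.stack([(u-K[0,2])/K[0,0]*z,-(v-K[1,2])/K[1,1]*z,-z],-1)
    P=c@Rm.T+o; P[z==0]=np.nan; return P
E
python3 - <<'E'
from h import *
import pickle
o,cpw=pickle.load(open("w2.pkl","rb"))
for n,cp,f in(("w2",cpw,"w2.npy"),("top",campose("top"),"top0.npy")):
    d=np.load(f)
    box=(60,400,70,250) if n=="w2" else (230,420,140,230)
    P=cloud(cp,d,*box)
    q=P.reshape(-1,3); q=q[~np.isnan(q[:,0])]
    rad=lambda c,r:q[np.hypot(q[:,0]-c[0],q[:,1]-c[1])<r]
    a=rad((.542,.0433),.03); a=a[(a[:,2]>.14)&(a[:,2]<.17)]; print(n,"cap",len(a),np.median(a,0).round(4),((a.min(0)+a.max(0))/2).round(4),np.ptp(a,axis=0).round(3))
    a=rad((.556,-.0707),.03); a=a[(a[:,2]>.078)&(a[:,2]<.1)]; print(n,"knob",len(a),np.median(a,0).round(4),((a.min(0)+a.max(0))/2).round(4),np.ptp(a,axis=0).round(3))
    for c in((.62,.1),(.47,.05),(.47,.15),(.62,-.03)):
        a=rad(c,.008); print(n,c,np.median(a,0).round(4))
E
```

```text
w2 cap 1370 [0.5465 0.0441 0.1502] [0.5451 0.045  0.1464] [0.031 0.032 0.012]
w2 knob 550 [ 0.5583 -0.0706  0.0862] [ 0.5576 -0.0711  0.0833] [0.025 0.025 0.01 ]
w2 (0.62, 0.1) [0.6193 0.0997 0.01  ]
w2 (0.47, 0.05) [0.4672 0.0493 0.0104]
w2 (0.47, 0.15) [0.4697 0.1501 0.0105]
w2 (0.62, -0.03) [ 0.62   -0.03    0.0102]
top cap 116 [0.5419 0.0435 0.1527] [0.5426 0.0446 0.1524] [0.03  0.029 0.018]
top knob 68 [ 0.5547 -0.0714  0.0887] [ 0.5543 -0.0714  0.0882] [0.025 0.023 0.017]
top (0.62, 0.1) [0.621  0.0994 0.0079]
top (0.47, 0.05) [0.4696 0.0504 0.0126]
top (0.47, 0.15) [0.4697 0.1505 0.0123]
top (0.62, -0.03) [ 0.6201 -0.0302  0.0133]
```

```bash
python3 - <<'E'
from h import *
print(bot.get_obs()["eef_pos"],delta([.5565,-.071,.13],toolRx(np.radians(9.2))))
E
```

```text
[ 0.54657231 -0.03329963  0.23901566] (array([ 2.725,  0.965, -0.138]), array([-0.007 ,  0.0001,  0.    ]))
```

step_arm(
  plan=[
    [0,0.5,-0.07,-0.007,0,0],
    [0.5,0.47,-0.07,0,0,0],
    [0.7,0,0,0,0,0],
    [0.7,0,0,0,0,0],
    [0.8,0,0,0,0,0],
    [0,0,0,0,0,0],
    [0,0,0,0,0,0],
  ],
)

```text
t: 2.92
eef_pos: [0.5577, -0.0729, 0.1316]
tool_rot: [0.055, 0.705, 0.055, -0.705]
contact_force: [0.4, 0.7, -0.1]
gripper_width: 1.0
```

```bash
python3 - <<'E'
from h import *
o,cp,p,d=shot("w3")
print(o["eef_pos"],o["joint_vel"].round(3),delta([.5565,-.071,.052],toolRx(np.radians(9.2))))
E
```

```text
[ 0.55765005 -0.07290789  0.13163506] [-0.004 -0.019 -0.006 -0.016 -0.001 -0.001 -0.004] (array([ 2.005, -0.049,  0.035]), array([-0.0008, -0.0002, -0.0001]))
```

View pics/w3.png

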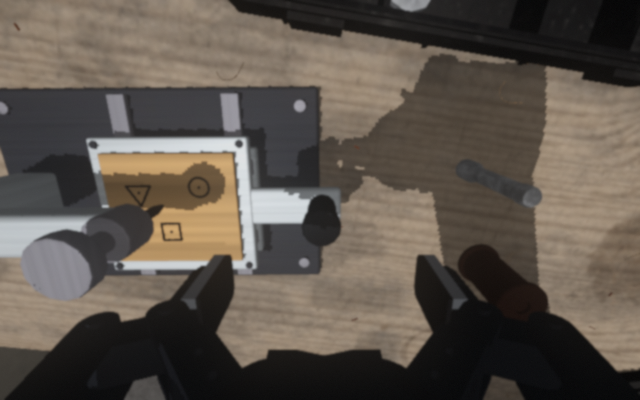

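step_arm(
  plan=[
    [0.7,-0.05,0.03,0,0,0],
    [0.7,0,0,0,0,0],
    [0.6,0,0,0,0,0],
    [0,0,0,0,0,0],
  ],
)

```text
t: 3.48
eef_pos: [0.5555, -0.0704, 0.051]
tool_rot: [-0.055, -0.704, -0.055, 0.705]
contact_force: [0.3, -0.9, 0.2]
gripper_width: 0.997
```

step_arm(
  plan=[
    [0,0,0,0,0,0],
    [0,0,0,0,0,0],
    [0,0,0,0,0,0],
    [0,0,0,0,0,0],
    [0,0,0,0,0,0],
    [0,0,0,0,0,0],
  ],
  fingers=1,
  force=25,
)

```text
t: 4.22
eef_pos: [0.5565, -0.0704, 0.052]
tool_rot: [0.055, 0.705, 0.055, -0.705]
contact_force: [-1.3, -0.3, 7.0]
gripper_width: 0.29
```

```bash
python3 - <<'E'
from h import *
o,cp,p,d=shot("w4")
print(o["eef_pos"],o["gripper_width"],o["contact_force"],o["joint_vel"].round(3))
c=p[:,:,::-1][130:330,0:400]
cv2.imwrite("pics/w4z.png",cv2.resize(c,None,fx=2,fy=2,interpolation=cv2.INTER_CUBIC))
E
```

```text
[ 0.55647562 -0.07036527  0.05197831] 0.29015074819000614 [-1.31779419 -0.2719289   7.03525655] [-0.001 -0.     0.     0.    -0.001  0.001 -0.002]
```

View pics/w4.png

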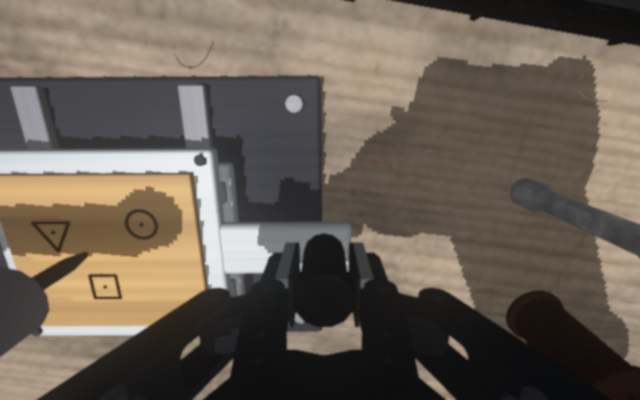

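```bash
python3 - <<'E'
from h import *
import pickle
yaw=np.radians(9.2)
c,s=np.cos(yaw),np.sin(yaw);S=np.array([[c,-s,0],[s,c,0],[0,0,1]])
rays=[]
for tag,pts in {"w3":dict(round=(199,187),sq=(172,232),tri=(138,193),pin=(160,209),knob=(320,210)),"w4":dict(round=(141,225),sq=(105,287),tri=(53,233),pin=(87,254))}.items():
    o,cp=pickle.load(open(tag+".pkl","rb"))
    W={k:atz(cp,*v,.047) for k,v in pts.items()}
    print(tag,{k:v[:2].round(4) for k,v in W.items()})
    for z in(.053,.056,.059):
        P=atz(cp,*pts["pin"],z); print(z,P.round(4),"round-pin",(S.T@(W["round"]-P))[:2].round(4)*1e3,"sq-pin",(S.T@(W["sq"]-P))[:2].round(4)*1e3)
    for a,b in(("round","sq"),("tri","sq"),("round","tri")):
        print(a,b,(S.T@(W[b]-W[a]))[:2].round(4)*1e3)
    rays.append(ray(cp,*pts["pin"]))
# triangulate
A=[];bb=[]
for o_,d_ in rays:
    d_=d_/np.linalg.norm(d_);M=np.eye(3)-np.outer(d_,d_);A.append(M);bb.append(M@o_)
print(np.linalg.lstsq(np.vstack(A),np.hstack(bb),rcond=None)[0])
E
```

```text
w3 {'round': array([0.5602, 0.022 ]), 'sq': array([0.5202, 0.0415]), 'tri': array([0.5483, 0.0673]), 'pin': array([0.538 , 0.0509]), 'knob': array([ 0.5563, -0.0707])}
0.053 [0.5405 0.0479 0.053 ] round-pin [ 15.3 -28.7] sq-pin [-21.1  -3.1]
0.056 [0.5417 0.0464 0.056 ] round-pin [ 14.3 -27. ] sq-pin [-22.   -1.4]
0.059 [0.543  0.0449 0.059 ] round-pin [ 13.3 -25.4] sq-pin [-23.    0.3]
round sq [-36.4  25.7]
tri sq [-31.9 -21.1]
round tri [-4.5 46.7]
w4 {'round': array([0.5597, 0.0231]), 'sq': array([0.5204, 0.0427]), 'tri': array([0.5482, 0.0674]), 'pin': array([0.5389, 0.051 ])}
0.053 [0.5427 0.0465 0.053 ] round-pin [ 13.1 -25.8] sq-pin [-22.6  -0.2]
0.056 [0.5445 0.0442 0.056 ] round-pin [ 11.6 -23.3] sq-pin [-24.1   2.3]
0.059 [0.5464 0.042  0.059 ] round-pin [ 10.1 -20.8] sq-pin [-25.6   4.9]
round sq [-35.6  25.6]
tri sq [-31.4 -19.9]
round tri [-4.2 45.6]
[0.53768335 0.05184479 0.04554333]
```

step_arm(
  plan=[
    [0,-0.15,0.07,0,0,0],
    [0,-0.15,0.07,0,0,0],
    [0,-0.15,0.07,0,0,0],
    [0,-0.13,0.075,0,0,0],
    [0,0,0,0,0,0],
    [0,0,0,0,0,0],
  ],
)

```text
t: 5.03
eef_pos: [0.5414, -0.0479, 0.0519]
tool_rot: [0.055, 0.705, 0.056, -0.705]
contact_force: [0.4, 0.5, 8.3]
gripper_width: 0.293
```

```bash
python3 - <<'E'
from h import *
o,cp,p,d=shot("w5")
print(o["t"],o["eef_pos"],o["contact_force"],o["joint_vel"].round(3))
c=p[:,:,::-1][190:350,0:220]
cv2.imwrite("pics/w5z.png",cv2.resize(c,None,fx=3.6,fy=3.6,interpolation=cv2.INTER_CUBIC))
E
```

```text
5.025 [ 0.54143344 -0.04789228  0.0519381 ] [0.43363922 0.5311114  8.28925725] [ 0.001  0.    -0.001 -0.002 -0.001  0.001 -0.001]
```

View pics/w5z.png

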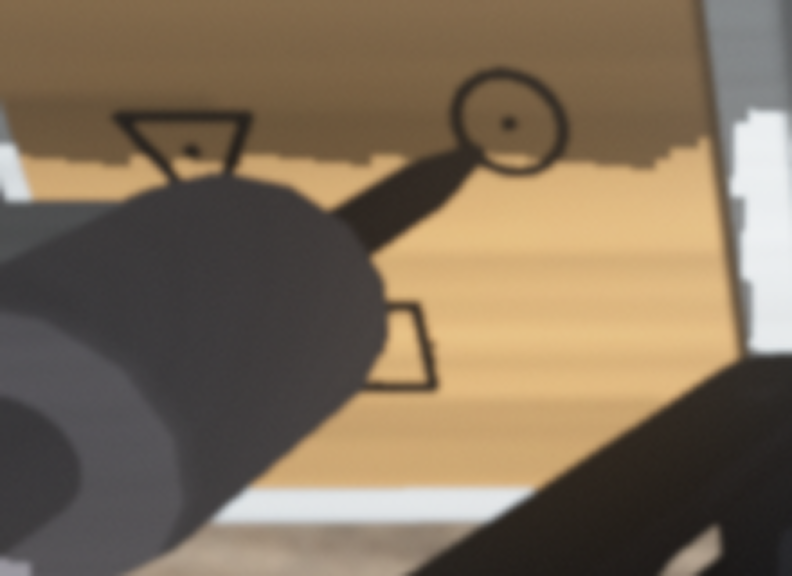

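```bash
cat > ax.py <<'E'
from h import *
import pickle,sys
def rep(tag,dot,tip):
    o,cp=pickle.load(open(tag+".pkl","rb"))
    D=atz(cp,*dot,.047)
    print("dot",D.round(4))
    for h in(6,7,8,9,10,11,12): print(h,"pin-dot mm (world):",((atz(cp,*tip,.047+h/1e3)-D)[:2]*1e3).round(1), "proj pin if over dot",proj(cp,D+[0,0,h/1e3]).round(1))
E
python3 - <<'E'
from ax import *
rep("w5",(509/3.6,123/3.6+190),(472/3.6,149/3.6+190))
E
```

```text
dot [0.545  0.0454 0.047 ]
6 pin-dot mm (world): [-1.7  1.6] proj pin if over dot [[134.4 228.6]]
7 pin-dot mm (world): [-1.2  1. ] proj pin if over dot [[133.2 229.4]]
8 pin-dot mm (world): [-0.7  0.4] proj pin if over dot [[132.  230.2]]
9 pin-dot mm (world): [-0.2 -0.2] proj pin if over dot [[130.7 231. ]]
10 pin-dot mm (world): [ 0.3 -0.8] proj pin if over dot [[129.5 231.8]]
11 pin-dot mm (world): [ 0.8 -1.4] proj pin if over dot [[128.2 232.6]]
12 pin-dot mm (world): [ 1.4 -2. ] proj pin if over dot [[126.9 233.4]]
```

step_arm(
  plan=[
    [0,0,0,0,0,0],
    [0,0,0,0,0,0],
    [0,0,0,0,0,0],
    [0,0,0,0,0,0],
    [-0.5,0,0,0,0,0],
    [-1,0,0,0,0,0],
    [-1,0,0,0,0,0],
    [-0.9,0,0,0,0,0],
  ],
  fingers=-1,
)

```text
t: 6.08
eef_pos: [0.541, -0.0491, 0.1887]
tool_rot: [0.055, 0.705, 0.055, -0.705]
contact_force: [-0.6, 0.1, 0.0]
gripper_width: 1.003
```

```bash
python3 - <<'E'
from h import *
o,cp,p,d=shot("w6")
print(o["t"],o["eef_pos"],o["gripper_width"],o["contact_force"],delta([.545,.0442,.18],toolRx(np.radians(9.2))))
c=p[:,:,::-1][70:330,0:340]
cv2.imwrite("pics/w6z.png",cv2.resize(c,None,fx=2.3,fy=2.3,interpolation=cv2.INTER_CUBIC))
E
```

```text
6.075 [ 0.54099556 -0.04909883  0.18871191] 1.0034459330795666 [-0.56601852  0.13758668  0.00679028] (array([ 0.334, -2.297, -0.393]), array([-0.0007, -0.0011, -0.0002]))
```

View pics/w6z.png

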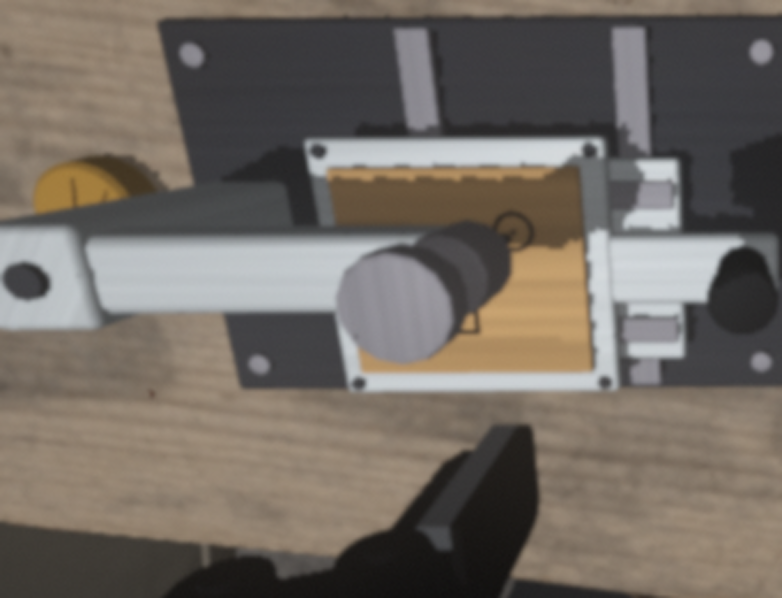

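```bash
python3 - <<'E'
from h import *
import pickle
o,cp=pickle.load(open("w6.pkl","rb"))
f=lambda u,v:(u/2.3,v/2.3+70)
print(atz(cp,*f(396,303),.152),atz(cp,*f(514,230),.047))
print(o["joint_vel"].round(3))
P=cloud(cp,np.load("w6.npy"),100,260,150,240).reshape(-1,3)
a=P[(P[:,2]>.147)&(P[:,2]<.16)];a=a[np.hypot(a[:,0]-.545,a[:,1]-.044)<.03];print(len(a),np.median(a,0),(a.min(0)+a.max(0))/2)
E
```

```text
[0.54690849 0.04354618 0.152     ] [0.54520794 0.04522952 0.047     ]
[ 0.066 -0.354 -0.053 -0.254 -0.158  0.59   0.137]
2052 [0.54585824 0.04445782 0.15032212] [0.54484419 0.04475476 0.15005897]
```

step_arm(
  plan=[
    [0,-0.8,-0.13,0,0,0],
    [0,-0.8,-0.13,0,0,0],
    [0,-0.7,-0.13,0,0,0],
    [0.3,0,0,0,0,0],
    [0,0,0,0,0,0],
    [0,0,0,0,0,0],
  ],
  fingers=1,
)

```text
t: 6.88
eef_pos: [0.542, 0.0427, 0.175]
tool_rot: [-0.055, -0.705, -0.054, 0.705]
contact_force: [-0.7, -0.3, 0.6]
gripper_width: 0.003
```

step_arm(
  plan=[
    [0.2,-0.03,-0.09,0,0,0],
    [0.25,0,0,0,0,0],
    [0,0,0,0,0,0],
    [0,0,0,0,0,0],
  ],
)

```text
t: 7.38
eef_pos: [0.5454, 0.046, 0.1572]
tool_rot: [-0.055, -0.705, -0.055, 0.705]
contact_force: [0.5, 0.3, 0.4]
gripper_width: -0.0
```

step_arm(
  plan=[
    [0.05,0.04,0,0,0,0],
    [0.05,0,0,0,0,0],
    [0.05,0,0,0,0,0],
    [0.05,0,0,0,0,0],
    [0,0,0,0,0,0],
    [0,0,0,0,0,0],
  ],
)

```text
t: 8.12
eef_pos: [0.5458, 0.0443, 0.1494]
tool_rot: [0.055, 0.705, 0.055, -0.705]
contact_force: [-0.1, -0.6, 0.5]
gripper_width: 0.001
```

step_arm(
  plan=[
    [0.03,0,0,0,0,0],
    [0.03,0,0,0,0,0],
    [0,0,0,0,0,0],
    [0,0,0,0,0,0],
  ],
)

```text
t: 8.62
eef_pos: [0.5458, 0.0443, 0.1469]
tool_rot: [0.055, 0.705, 0.055, -0.705]
contact_force: [0.6, -0.4, 2.0]
gripper_width: -0.0
```

```bash
python3 - <<'E'
from h import *
o,cp,p,d=shot("w7")
print(o["t"],o["eef_pos"],o["contact_force"])
E
```

```text
8.625 [0.54582829 0.04434916 0.14693364] [ 0.63756471 -0.36739174  1.99373721]
```

View pics/w7.png

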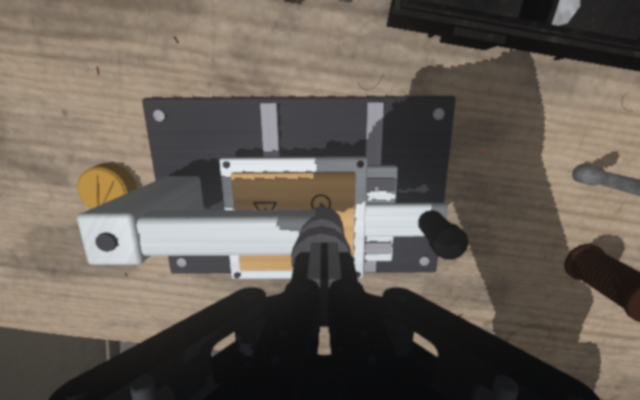

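step_arm(
  plan=[
    [0.02,0,0,0,0,0],
    [0.02,0,0,0,0,0],
    [0,0,0,0,0,0],
  ],
)

```text
t: 9.05
eef_pos: [0.5458, 0.0443, 0.1453]
tool_rot: [0.055, 0.705, 0.055, -0.705]
contact_force: [0.1, -0.7, 1.3]
gripper_width: -0.0
```

step_arm(
  plan=[
    [0.01,0,0,0,0,0],
    [0.01,0,0,0,0,0],
    [0,0,0,0,0,0],
  ],
)

```text
t: 9.43
eef_pos: [0.5458, 0.0444, 0.1445]
tool_rot: [0.055, 0.705, 0.055, -0.705]
contact_force: [0.3, -1.9, 2.6]
gripper_width: -0.004
```

step_arm(
  plan=[
    [0.01,0,0,0,0,0],
    [0.01,0,0,0,0,0],
    [0,0,0,0,0,0],
  ],
)

```text
t: 9.8
eef_pos: [0.5458, 0.0444, 0.1437]
tool_rot: [0.055, 0.705, 0.055, -0.705]
contact_force: [-0.1, -0.4, 2.9]
gripper_width: 0.003
```

step_arm(
  plan=[
    [0.01,0,0,0,0,0],
    [0.01,0,0,0,0,0],
    [0,0,0,0,0,0],
  ],
)

```text
t: 10.18
eef_pos: [0.5458, 0.0444, 0.1429]
tool_rot: [0.055, 0.705, 0.055, -0.705]
contact_force: [1.1, -1.6, 2.2]
gripper_width: 0.002
```

step_arm(
  plan=[
    [0.01,0,0,0,0,0],
    [0.01,0,0,0,0,0],
    [0,0,0,0,0,0],
  ],
)

```text
t: 10.55
eef_pos: [0.5458, 0.0444, 0.1421]
tool_rot: [0.055, 0.705, 0.055, -0.705]
contact_force: [1.5, -1.6, 2.1]
gripper_width: -0.002
```

step_arm(
  plan=[
    [0.01,0,0,0,0,0],
    [0.01,0,0,0,0,0],
    [0,0,0,0,0,0],
  ],
)

```text
t: 10.92
eef_pos: [0.5458, 0.0444, 0.1413]
tool_rot: [0.055, 0.705, 0.055, -0.705]
contact_force: [0.2, -2.0, 2.7]
gripper_width: -0.0
```

step_arm(
  plan=[
    [0.01,0,0,0,0,0],
    [0.01,0,0,0,0,0],
    [0,0,0,0,0,0],
  ],
)

```text
t: 11.3
eef_pos: [0.5458, 0.0444, 0.1407]
tool_rot: [0.055, 0.705, 0.055, -0.705]
contact_force: [-1.6, -2.8, 5.0]
gripper_width: -0.005
```

step_arm(
  plan=[
    [0.01,0,0,0,0,0],
    [0,0,0,0,0,0],
  ],
)

```text
t: 11.55
eef_pos: [0.5458, 0.0443, 0.1404]
tool_rot: [0.055, 0.705, 0.055, -0.705]
contact_force: [-0.7, -2.6, 6.3]
gripper_width: -0.001
```

step_arm(
  plan=[
    [0.01,0,0,0,0,0],
    [0,0,0,0,0,0],
  ],
)

```text
t: 11.8
eef_pos: [0.5458, 0.0444, 0.1402]
tool_rot: [0.055, 0.705, 0.055, -0.705]
contact_force: [-0.1, -1.5, 7.4]
gripper_width: -0.0
```

step_arm(
  plan=[
    [0.02,0,0,0,0,0],
    [0,0,0,0,0,0],
    [0,0,0,0,0,0],
  ],
)

```text
t: 12.18
eef_pos: [0.5458, 0.0444, 0.1397]
tool_rot: [0.055, 0.705, 0.055, -0.705]
contact_force: [-2.1, -1.6, 11.1]
gripper_width: -0.003
```

step_arm(
  plan=[
    [0.015,0,0,0,0,0],
    [0,0,0,0,0,0],
    [0,0,0,0,0,0],
  ],
)

```text
t: 12.55
eef_pos: [0.5458, 0.0444, 0.1393]
tool_rot: [0.055, 0.705, 0.055, -0.705]
contact_force: [-3.4, -2.0, 12.7]
gripper_width: 0.0
```

step_arm(
  plan=[
    [0.015,0,0,0,0,0],
    [0,0,0,0,0,0],
    [0,0,0,0,0,0],
    [0,0,0,0,0,0],
    [0,0,0,0,0,0],
  ],
)

```text
t: 13.18
eef_pos: [0.5459, 0.0444, 0.139]
tool_rot: [0.055, 0.705, 0.055, -0.705]
contact_force: [-3.6, -3.7, 13.9]
gripper_width: 0.005
```

```bash
python3 - <<'E'
from h import *
o,cp,p,d=shot("w8")
print(o["t"],o["eef_pos"],o["contact_force"])
o,cp,p,d=shot("w8")
print(o["t"],o["eef_pos"],o["contact_force"])
c=p[:,:,::-1][130:300,200:480]
cv2.imwrite("pics/w8z.png",cv2.resize(c,None,fx=2.8,fy=2.8,interpolation=cv2.INTER_CUBIC))
E
```

```text
13.175 [0.54585438 0.04437468 0.13898645] [-3.55554992 -3.66583314 13.91232085]
13.225 [0.54583876 0.04436113 0.13897703] [-3.0804086  -2.49475242 13.7297713 ]
```

View pics/w8z.png

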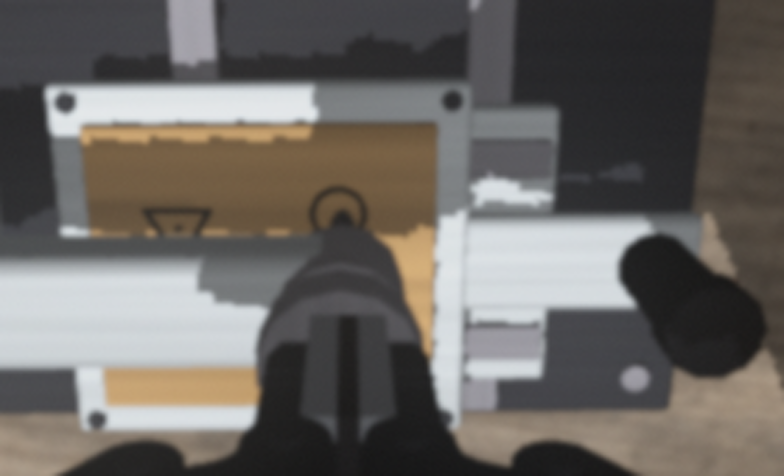

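step_arm(
  plan=[
    [0.012,0,0,0,0,0],
    [0,0,0,0,0,0],
    [0,0,0,0,0,0],
    [0,0,0,0,0,0],
  ],
)

```text
t: 13.78
eef_pos: [0.5458, 0.0444, 0.1387]
tool_rot: [0.055, 0.705, 0.055, -0.705]
contact_force: [-4.3, -2.8, 17.3]
gripper_width: -0.004
```

step_arm(
  plan=[
    [-0.05,0,0,0,0,0],
    [-0.1,0,0,0,0,0],
    [-0.1,0,0,0,0,0],
    [-0.15,0,0,0,0,0],
    [-0.3,0,0,0,0,0],
    [-0.4,0,0,0,0,0],
    [0,0,0,0,0,0],
  ],
)

```text
t: 14.65
eef_pos: [0.5468, 0.0447, 0.183]
tool_rot: [0.055, 0.706, 0.055, -0.704]
contact_force: [0.1, 0.2, -0.4]
gripper_width: 0.003
```

```bash
python3 - <<'E'
from h import *
o,cp,p,d=shot("w9")
print(o["t"],o["eef_pos"],o["contact_force"])
P=cloud(cp,d,0,640,0,330).reshape(-1,3)
k=P[(P[:,2]>.08)&(P[:,2]<.095)]; k=k[(np.hypot(k[:,0]-.541,k[:,1]+.048)<.03)]; print(len(k),np.median(k,0),(k.min(0)+k.max(0))/2)
print(delta([.5414,-.0475,.1819],toolRx(np.radians(9.2))))
E
```

```text
14.65 [0.54675726 0.04473984 0.18299518] [ 0.08623282  0.18158699 -0.43436531]
763 [ 0.54328959 -0.04653215  0.08613563] [ 0.54222034 -0.04768177  0.08434397]
(array([0.005, 2.254, 0.478]), array([-0.0006, -0.0003, -0.    ]))
```

View pics/w9.png

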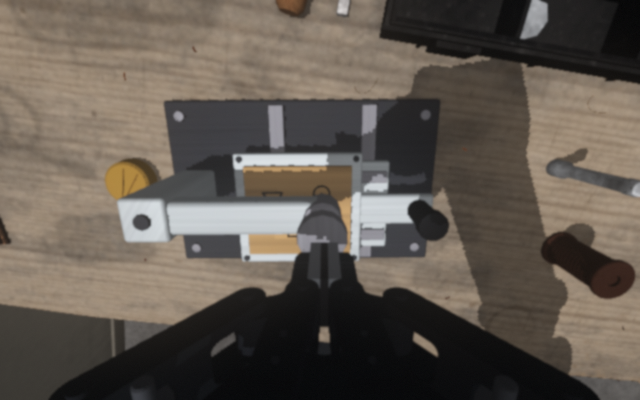

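step_arm(
  plan=[
    [0,0.75,0.16,0,0,0],
    [0,0.75,0.16,0,0,0],
    [0,0.75,0.16,0,0,0],
    [0.6,0,0,0,0,0],
    [0.6,0,0,0,0,0],
    [0,0,0,0,0,0],
    [0,0,0,0,0,0],
  ],
  fingers=-1,
)

```text
t: 15.58
eef_pos: [0.5411, -0.0473, 0.1337]
tool_rot: [0.055, 0.705, 0.055, -0.705]
contact_force: [0.1, 0.6, 0.1]
gripper_width: 1.002
```

```bash
python3 - <<'E'
from h import *
o,cp,p,d=shot("w10")
print(o["t"],o["eef_pos"],o["gripper_width"],delta([.5414,-.0479,.052],toolRx(np.radians(9.2))))
E
```

```text
15.575 [ 0.54112419 -0.04734195  0.13374525] 1.0024103604903154 (array([2.052, 0.013, 0.005]), array([-0.0006, -0.0002, -0.    ]))
```

View pics/w10.png

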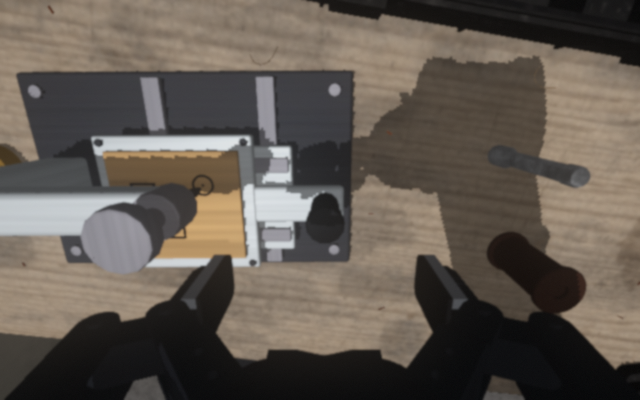

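Knob at (325,215) lies centred between the open fingers (232 and 417); going down to grip it and then stepping to the square mark.

step_arm(
  plan=[
    [0.7,0,0,0,0,0],
    [0.7,0,0,0,0,0],
    [0.65,0.01,0,0,0,0],
    [0,0,0,0,0,0],
  ],
)

```text
t: 16.12
eef_pos: [0.5401, -0.0478, 0.0506]
tool_rot: [-0.055, -0.704, -0.055, 0.706]
contact_force: [-0.2, -0.5, 1.0]
gripper_width: 1.001
```

step_arm(
  plan=[
    [0,0,0,0,0,0],
    [0,0,0,0,0,0],
    [0,0,0,0,0,0],
    [0,0,0,0,0,0],
    [0,0,0,0,0,0],
    [0,0,0,0,0,0],
  ],
  fingers=1,
  force=25,
)

```text
t: 16.88
eef_pos: [0.5414, -0.0479, 0.0519]
tool_rot: [0.055, 0.705, 0.055, -0.705]
contact_force: [-1.8, 0.0, 6.7]
gripper_width: 0.289
```

step_arm(
  plan=[
    [0,0.115,-0.152,0,0,0],
    [0,0.114,-0.152,0,0,0],
    [0,0.114,-0.152,0,0,0],
    [0,0.114,-0.152,0,0,0],
    [0,0.114,-0.152,0,0,0],
    [0,0.114,-0.152,0,0,0],
    [0,0,0,0,0,0],
    [0,0,0,0,0,0],
  ],
)

```text
t: 17.88
eef_pos: [0.5823, -0.0694, 0.0519]
tool_rot: [0.055, 0.706, 0.055, -0.704]
contact_force: [1.8, -0.9, 5.2]
gripper_width: 0.286
```

```bash
python3 - <<'E'
from h import *
o,cp,p,d=shot("w11")
print(o["t"],o["eef_pos"],o["contact_force"],o["joint_vel"].round(3))
c=p[:,:,::-1][170:330,0:220]
cv2.imwrite("pics/w11z.png",cv2.resize(c,None,fx=3.6,fy=3.6,interpolation=cv2.INTER_CUBIC))
E
```

```text
17.875 [ 0.58233785 -0.06941994  0.05193481] [ 1.75933456 -0.91622209  5.23684346] [-0.    -0.001  0.     0.001  0.001 -0.    -0.001]
```

View pics/w11z.png

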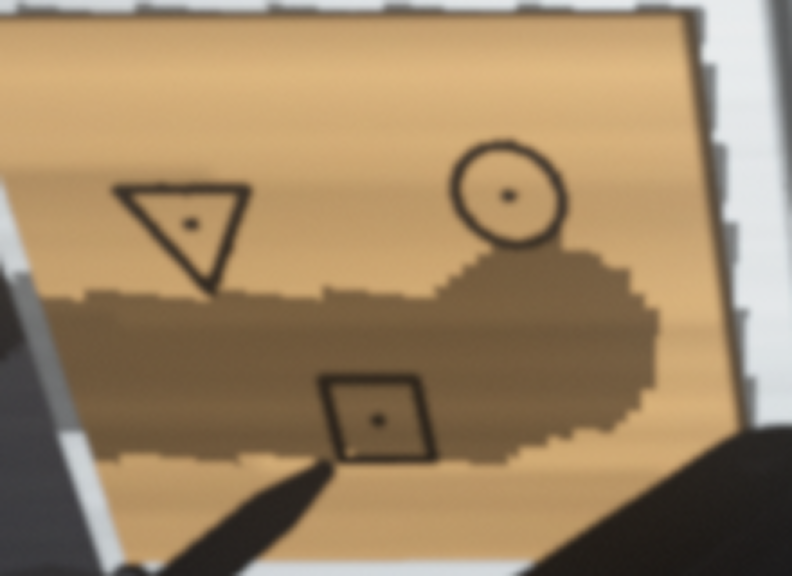

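```bash
python3 - <<'E'
from ax import *
rep("w11",(377/3.6,420/3.6+170),(332/3.6,462/3.6+170))
E
```

```text
dot [0.5465 0.0437 0.047 ]
6 pin-dot mm (world): [-3.6  2.6] proj pin if over dot [[ 96.9 293.1]]
7 pin-dot mm (world): [-2.8  1.8] proj pin if over dot [[ 95.5 294.2]]
8 pin-dot mm (world): [-2.   1.1] proj pin if over dot [[ 94.2 295.3]]
9 pin-dot mm (world): [-1.2  0.3] proj pin if over dot [[ 92.8 296.4]]
10 pin-dot mm (world): [-0.4 -0.4] proj pin if over dot [[ 91.4 297.6]]
11 pin-dot mm (world): [ 0.4 -1.2] proj pin if over dot [[ 89.9 298.8]]
12 pin-dot mm (world): [ 1.2 -1.9] proj pin if over dot [[ 88.5 299.9]]
```

step_arm(
  plan=[
    [0,0.02,0,0,0,0],
    [0,0,0,0,0,0],
    [0,0,0,0,0,0],
  ],
)

```text
t: 18.3
eef_pos: [0.5822, -0.0695, 0.0519]
tool_rot: [0.055, 0.706, 0.056, -0.704]
contact_force: [1.3, 0.3, 5.8]
gripper_width: 0.289
```

step_arm(
  plan=[
    [0,0,0,0,0,0],
    [0,0,0,0,0,0],
    [0,0,0,0,0,0],
    [0,0,0,0,0,0],
    [-0.5,0,0,0,0,0],
    [-1,0,0,0,0,0],
    [-1,0,0,0,0,0],
    [-0.9,0,0,0,0,0],
  ],
  fingers=-1,
)

```text
t: 19.3
eef_pos: [0.5816, -0.07, 0.1903]
tool_rot: [0.055, 0.706, 0.055, -0.704]
contact_force: [0.8, -0.6, -0.0]
gripper_width: 0.997
```

```bash
python3 - <<'E'
from h import *
o,cp,p,d=shot("w12")
print(o["t"],o["eef_pos"],o["gripper_width"],delta([.5458,.0444,.175],toolRx(np.radians(9.2))))
c=p[:,:,::-1][70:330,0:340]
cv2.imwrite("pics/w12z.png",cv2.resize(c,None,fx=2.3,fy=2.3,interpolation=cv2.INTER_CUBIC))
E
```

```text
19.3 [ 0.58163609 -0.06997386  0.19034906] 0.9966398955327876 (array([ 0.496, -2.977,  0.51 ]), array([-0.0006, -0.0014, -0.0003]))
```

View pics/w12z.png

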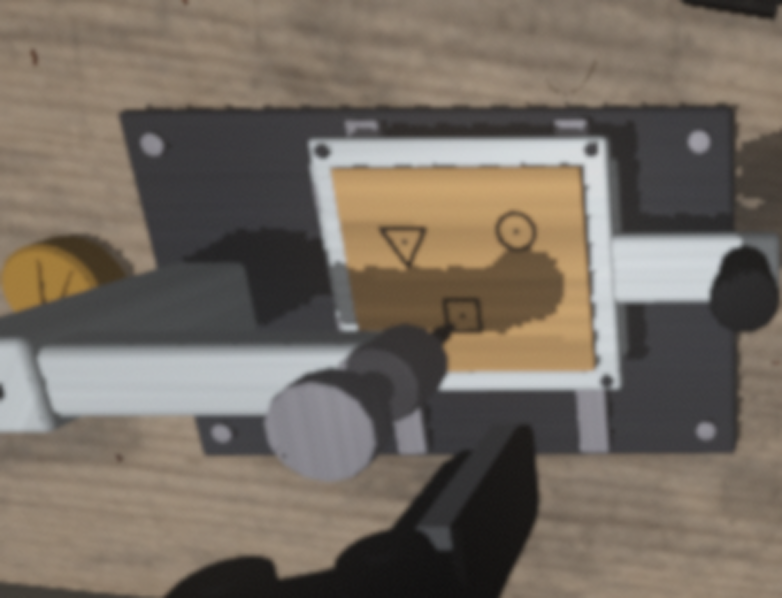

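```bash
python3 - <<'E'
from h import *
shot("w13a");o,cp,p,d=shot("w13")
print(o["t"],o["eef_pos"],o["joint_vel"].round(3))
c=p[:,:,::-1][170:240,140:240]
cv2.imwrite("pics/w13z.png",cv2.resize(c,None,fx=8,fy=8,interpolation=cv2.INTER_CUBIC))
E
```

```text
19.4 [ 0.58428316 -0.06999844  0.19320502] [-0.006  0.049  0.007  0.055  0.012 -0.05  -0.011]
```

View pics/w13z.png

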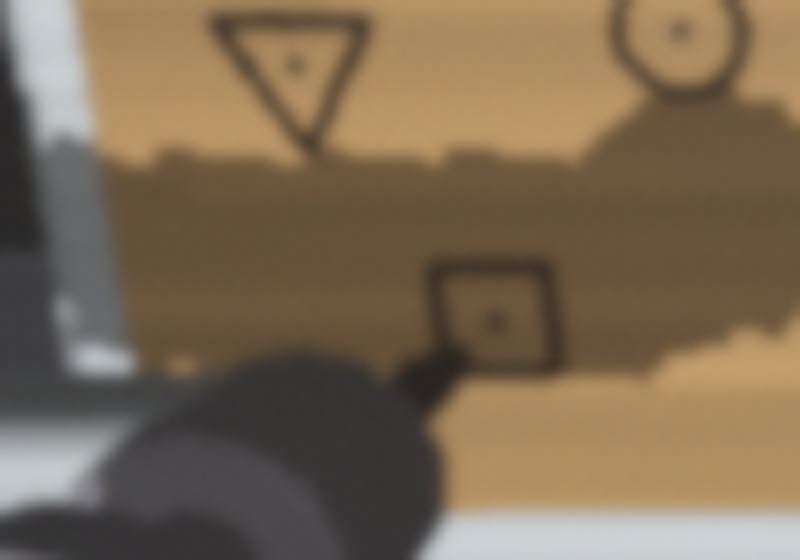

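```bash
python3 - <<'E'
from ax import *
rep("w13",(496/8+140,322/8+170),(455/8+140,356/8+170))
o=bot.get_obs();print(delta([.5458,.0444,.175],toolRx(np.radians(9.2))))
E
```

```text
dot [0.5455 0.0436 0.047 ]
6 pin-dot mm (world): [-2.8  2.5] proj pin if over dot [[199.6 212.2]]
7 pin-dot mm (world): [-2.4  2.2] proj pin if over dot [[199.2 212.5]]
8 pin-dot mm (world): [-1.9  1.8] proj pin if over dot [[198.8 212.9]]
9 pin-dot mm (world): [-1.5  1.4] proj pin if over dot [[198.4 213.2]]
10 pin-dot mm (world): [-1.1  1. ] proj pin if over dot [[198.  213.5]]
11 pin-dot mm (world): [-0.7  0.7] proj pin if over dot [[197.6 213.9]]
12 pin-dot mm (world): [-0.3  0.3] proj pin if over dot [[197.2 214.2]]
(array([ 0.388, -2.972,  0.475]), array([-0.0007, -0.0009, -0.0002]))
```

step_arm(
  plan=[
    [0,-0.75,0.12,0,0,0],
    [0,-0.75,0.12,0,0,0],
    [0,-0.75,0.12,0,0,0],
    [0,-0.72,0.115,0,0,0],
    [0.2,0,0,0,0,0],
    [0.2,0,0,0,0,0],
    [0,0,0,0,0,0],
    [0,0,0,0,0,0],
  ],
  fingers=1,
)

```text
t: 20.45
eef_pos: [0.5442, 0.0434, 0.171]
tool_rot: [-0.055, -0.705, -0.055, 0.705]
contact_force: [-0.5, 0.7, -1.1]
gripper_width: -0.0
```

```bash
python3 - <<'E'
from h import *
o=bot.get_obs();print(o["eef_pos"],delta([.5458,.0444,.15],toolRx(np.radians(9.2))))
E
```

```text
[0.544167   0.04337614 0.17104728] (array([ 0.526, -0.019, -0.044]), array([-0.0009,  0.0001, -0.    ]))
```

step_arm(
  plan=[
    [0.15,-0.02,-0.03,0,0,0],
    [0.15,0,0,0,0,0],
    [0.1,0,0,0,0,0],
    [0.05,0,0,0,0,0],
    [0.05,0,0,0,0,0],
    [0,0,0,0,0,0],
    [0,0,0,0,0,0],
  ],
)

```text
t: 21.32
eef_pos: [0.545, 0.0453, 0.1514]
tool_rot: [0.055, 0.705, 0.055, -0.705]
contact_force: [-1.8, -0.1, 0.9]
gripper_width: -0.001
```

step_arm(
  plan=[
    [0.04,0.02,-0.02,0,0,0],
    [0.04,0,0,0,0,0],
    [0.04,0,0,0,0,0],
    [0.04,0,0,0,0,0],
    [0.03,0,0,0,0,0],
    [0,0,0,0,0,0],
    [0,0,0,0,0,0],
  ],
)

```text
t: 22.2
eef_pos: [0.5463, 0.0447, 0.1438]
tool_rot: [0.055, 0.705, 0.055, -0.705]
contact_force: [0.8, 1.5, 2.7]
gripper_width: -0.002
```

step_arm(
  plan=[
    [0.02,0,0,0,0,0],
    [0.02,0,0,0,0,0],
    [0,0,0,0,0,0],
  ],
)

```text
t: 22.58
eef_pos: [0.5462, 0.0447, 0.1421]
tool_rot: [0.055, 0.705, 0.055, -0.705]
contact_force: [1.7, 1.5, 2.2]
gripper_width: 0.001
```

```bash
python3 - <<'E'
from h import *
o,cp,p,d=shot("w14")
print(o["t"],o["eef_pos"],o["contact_force"])
c=p[:,:,::-1][130:300,200:480]
cv2.imwrite("pics/w14z.png",cv2.resize(c,None,fx=2.8,fy=2.8,interpolation=cv2.INTER_CUBIC))
E
```

```text
22.575 [0.54620957 0.04473308 0.14206622] [1.69124777 1.52110378 2.17031268]
```

View pics/w14z.png

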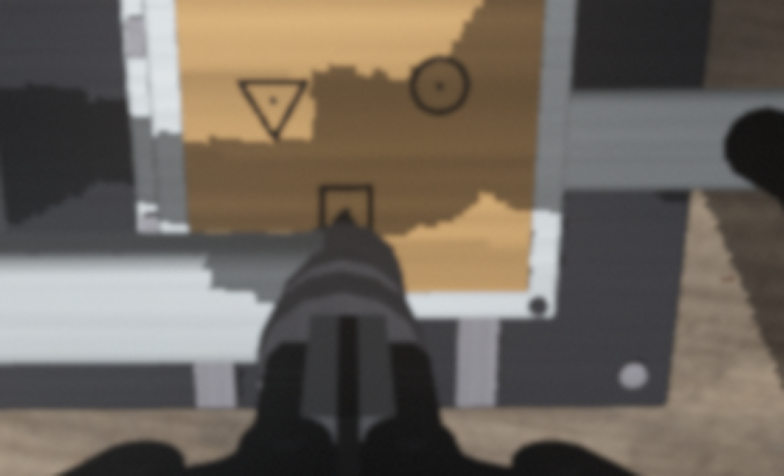

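step_arm(
  plan=[
    [0.015,0,0,0,0,0],
    [0.015,0,0,0,0,0],
    [0.015,0,0,0,0,0],
    [0,0,0,0,0,0],
    [0,0,0,0,0,0],
  ],
)

```text
t: 23.25
eef_pos: [0.5463, 0.0447, 0.1406]
tool_rot: [0.055, 0.705, 0.055, -0.705]
contact_force: [0.2, 0.7, 5.7]
gripper_width: 0.002
```

step_arm(
  plan=[
    [0.015,0,0,0,0,0],
    [0.01,0,0,0,0,0],
    [0,0,0,0,0,0],
    [0,0,0,0,0,0],
  ],
)

```text
t: 23.75
eef_pos: [0.5462, 0.0447, 0.1399]
tool_rot: [0.055, 0.705, 0.055, -0.705]
contact_force: [1.0, 0.6, 8.9]
gripper_width: 0.002
```

step_arm(
  plan=[
    [0.015,0,0,0,0,0],
    [0.01,0,0,0,0,0],
    [0,0,0,0,0,0],
    [0,0,0,0,0,0],
  ],
)

```text
t: 24.25
eef_pos: [0.5463, 0.0448, 0.1394]
tool_rot: [0.055, 0.705, 0.055, -0.705]
contact_force: [-1.8, 1.9, 12.6]
gripper_width: 0.001
```

step_arm(
  plan=[
    [0.012,0,0,0,0,0],
    [0,0,0,0,0,0],
    [0,0,0,0,0,0],
  ],
)

```text
t: 24.62
eef_pos: [0.5463, 0.0447, 0.1391]
tool_rot: [0.055, 0.705, 0.055, -0.705]
contact_force: [-2.7, -0.3, 14.4]
gripper_width: -0.0
```

step_arm(
  plan=[
    [0.008,0,0,0,0,0],
    [0,0,0,0,0,0],
    [0,0,0,0,0,0],
    [0,0,0,0,0,0],
    [0,0,0,0,0,0],
  ],
)

```text
t: 25.25
eef_pos: [0.5463, 0.0447, 0.1389]
tool_rot: [0.055, 0.705, 0.055, -0.705]
contact_force: [-2.7, 0.5, 15.4]
gripper_width: -0.003
```

step_arm(
  plan=[
    [-0.05,0,0,0,0,0],
    [-0.1,0,0,0,0,0],
    [-0.1,0,0,0,0,0],
    [-0.15,0,0,0,0,0],
    [-0.4,0,0,0,0,0],
    [-0.5,0,0,0,0,0],
    [-0.5,0,0,0,0,0],
    [0,0,0,0,0,0],
  ],
)

```text
t: 26.25
eef_pos: [0.5468, 0.0447, 0.2113]
tool_rot: [0.055, 0.706, 0.055, -0.704]
contact_force: [0.1, -0.5, -0.6]
gripper_width: 0.002
```

step_arm(
  plan=[
    [0,0.7,-0.1,0,0,0],
    [0,0.7,-0.1,0,0,0],
    [0,0.7,0,0,0,0],
    [0,0.7,0,0,0,0],
    [0,0,0,0,0,0],
    [0,0,0,0,0,0],
  ],
)

```text
t: 27.0
eef_pos: [0.5708, -0.0639, 0.2089]
tool_rot: [-0.055, -0.705, -0.056, 0.705]
contact_force: [0.4, 1.3, -0.2]
gripper_width: -0.001
```

```bash
python3 - <<'E'
from h import *
o,cp,p,d=shot("w15")
print(o["t"],o["eef_pos"],o["contact_force"],o["joint_vel"].round(3))
P=cloud(cp,d,0,300,70,330).reshape(-1,3)
a=P[(P[:,2]>.14)&(P[:,2]<.16)];a=a[np.hypot(a[:,0]-.545,a[:,1]-.044)<.03];print(len(a),np.median(a,0))
c=p[:,:,::-1][70:330,0:340]
cv2.imwrite("pics/w15z.png",cv2.resize(c,None,fx=2.3,fy=2.3,interpolation=cv2.INTER_CUBIC))
E
```

```text
27.0 [ 0.57083906 -0.06385924  0.2088685 ] [ 0.41985627  1.25134631 -0.20139765] [-0.013 -0.006 -0.01  -0.004 -0.001 -0.001  0.001]
1758 [0.54724765 0.04328929 0.15021976]
```

View pics/w15z.png

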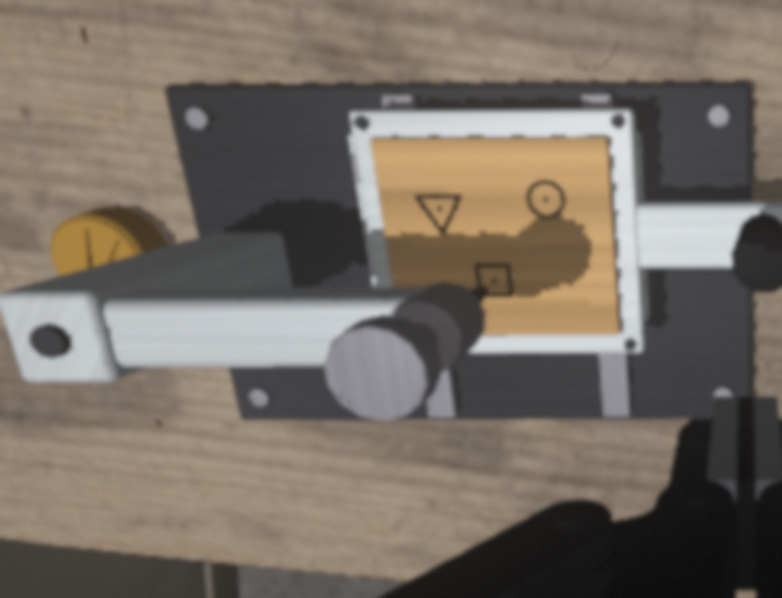

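```bash
python3 -c "
from station import bot
print(bot.hand_in(), bot.get_obs()['t'])"
```

```text
the job is handed in; nothing more can be done
the job is handed in; nothing more can be done
```

I pressed the dot of the round mark and then the dot of the square mark, and left the stage standing at the square mark with the pointer up. The job was handed in at about 27 s; hand-in gave no verdict.

- **Round mark:** with the pin down, the wrist picture showed it about 1.3 mm from the dot. The wrist force read 13.9 N, then 17.3 N. Taking off about 3 N for the spring leaves roughly 11 to 14 N on the plate. I held it for more than half a second.
- **Square mark:** just before contact the pin stood over the middle of the square, within about 1 mm of the dot. The wrist force was 14.4 to 15.4 N, so about 12 N on the plate. I held it for more than half a second.
- **Last check:** the cap's measured height was 0.150 m, the same as at the start, so the pointer is up. The square dot lies under the pin, and the arm stands clear of everything. The wax was where it had been; the last picture did not show the spool or setter, which I never went near.

**Disagreements:**
- The wrist and top cameras disagreed by 3 to 4 mm on the x position of the cap and the knob. I aligned the pin and dots from wrist pictures alone.
- A 0.8 mm trim at the square mark did not move the stage measurably. I left it, because the offset was already within tolerance.

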